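# Feel out a cold block's bore and hold it bore-up

## Robot

A 6-joint arm with a two-finger parallel gripper is mounted at the origin on a cart in front of the work surface, level with it; the furniture and walls round the work are solid. World frame = base frame: x ahead of the robot, y to its left, z up, the work surface at z = 0. Lengths are in m, angles in rad, forces in N, time in s.
With the tool pointing down it reaches from about 0.375 to 0.9 m from the base axis. Payload 3.1 kg.
Tool frame: the origin (TCP) lies between the finger pads; the fingertips stand 17 mm ahead of it and the grasp point (between the pads) lies 2 mm behind it; z points along the fingers, y is the line along which they close (so a half turn about z gives the same grasp; the last joint's range is limited). The gripper opens to 85 mm and grips with 20 to 120 N. Pads are 22 mm wide; open, the fingers measure 114 mm over their backs; the gripper's body (76 mm by 85 mm) begins 54 mm behind the grasp point. The pads swing forward as they close: fully open they stand 13 mm farther back than shut.
Start: joints at [-0.178, 0.527, 1.433, -0, 1.181, -0.178], TCP at [0.625, 0, 0.248] pointing down, gripper open.
Joint ranges: [-3.08, 3.08], [-0.75, 2.2], [0.22, 2.44], [-1.43, 4.57], [0, 2.65], [-2.85, 2.85]. Speed limits (rad/s): [2.79, 2.79, 3.14, 3.14, 3.14, 3.14].

## Interface

Orientations are given as a unit quaternion [x, y, z, w].
In Python, from station import sense, vision, order gives the robot as it stands.
- The arm moves only by the shell command python3 -m crank 'ROWS' [OPENING] [FORCE]. ROWS is JSON, a list of rows, each an object with "dp": the shift along the world's x, y, z in units of 30 mm (1.0 is 30 mm), a list of three; "angular": the turn, a rotation vector about the world's x, y, z in degrees, a list of three. In form: [{"dp": [dx, dy, dz], "angular": [ax, ay, az]}, ...]. A call has 1 to 20 rows; each row shifts and turns the commanded pose from where the row before left it; what a row does not reach is not made up. A row lasts 1/10 s, in which the tool goes at most 50 mm and 8.59 degrees, less where a joint would pass 70% of its speed; a pose out of reach is approached as far as the arm can. A call is refused whole if a number of a shift passes 1 or a number of a turn 8.59, either way. A call with a gripper value outside its range is refused whole. OPENING is the closure, from 0 (fully open) to 1 (shut), set as the call begins (- or left out, the last holds). The fingers move at their own pace and stop on an object; FORCE is the grip in N (left out, the last holds). Time passes only in rows, so rows that do not move let the fingers close. It gives the time, the measured TCP pose, the force, the opening and the grip force at its end, in the units of the state.
- sense(): the state, without advancing time (a new reading comes with each control period).
- vision.snapshot(name): name is "scene" or "top" or "wrist"; returns a dict with "image" (420x560x3 uint8, blue, green, red), "range_z" (420x560 float32, m along the optical axis (not along the pixel's ray), 0 where there is no reading), "mtx" (3x3 intrinsics, pixels), "dist" ([k1, k2, p1, p2, k3] as OpenCV has them; the pictures are not rectified), "pose" (4x4, takes a point from camera to world coordinates); the wrist camera has in their place "mount" (4x4, takes a point from camera to tool coordinates, whose origin is the TCP and whose axes are the flange's). Camera axes: x right, y down, z forward; pixel columns grow to the right and rows downward; lengths in m; the calibration is good to about 2 mm. A picture is of the moment at which its call begins: read the wrist's pose just before it.
- order.sign_off(): hands the job in; it is judged then, once.
The state is a dict: "t": time; "q": joint angles; "qd": joint speeds; "tau": joint torques, N m; "tcp_pos": TCP position; "tool_rot": TCP orientation; "force": force on the tool from outside, world axes, zero at the start; "ft_torque": the same for the moment, N m; "finger_gap": opening from 0.0 (shut) to 1.0 (fully open); "gripper_force": force on a finger pad.
Only numpy, scipy, OpenCV 4.12 (cv2) and the standard library are available. Lean on these libraries where they do the work, as an engineer would, in place of code of your own. Each camera call takes 0.05 s, during which the arm holds its last target. There are 200 camera calls.

## Task

The aluminium cold block lies on its side; one end has the blind bore for a tube, the other only a flush black plug that looks much like it. Pick the block up and gently feel for the bore on the fixed pin of the green feeler stand until the pin goes well into it, then draw it off and turn the block over so that the bore faces straight up. Finish holding it so in the gripper, some 20 cm above the table, and leave the bench things standing nearby where they are.

Things in the scene. Friction and masses are not known exactly. Their poses are not given: they have to be found in the camera images.
- cold_block: Loose aluminium block with thin blue lines, 55 mm long, 40 x 40 mm in section, about 0.17 kg, lying on a long side, any heading. Origin at its centre. x runs along its length, out of the bored end; y, z square to the long sides. The bore is central in the +x end: 15 mm diameter, 24 mm deep, closed at the bottom. The -x end has only a flush black disc of that diameter.
- bore_mouth (a point): Centre of the bore's mouth: on the block's +x end face, 27.5 mm from the block's centre. Same axes as the block.
- feeler_stand: Fixed stand: dark base 80 (x) x 60 (y) x 8 mm, origin under its centre, 3 mm screw heads on it; green upright 44 mm wide, 62 mm high, at x -30 to -12 mm. From it a level round-nosed steel pin, 8 mm diameter, points along +x (to the robot's left within 20 degrees), axis 45 mm above the table, reaching 32 mm beyond a collar (16 mm diameter) at its root.
- pin_tip (a point): Tip of the feeler pin, 24 mm along the stand's +x from its origin and 45 mm above the table. Its x axis points the way the pin points.
- timer: White bench timer, 66 x 62 x 19 mm, loose; origin under its centre. Leave alone.
- tape_roll: Roll of white tape lying flat, 64 mm in diameter, 19 mm high, loose; origin under its centre. Leave alone.
- dish_2: Clear covered petri dish, 65 mm in diameter, 14 mm high, loose; origin under its centre. Leave alone.
- bottle_small: Small white screw-cap bottle, 36 mm in diameter, 63 mm high, loose; origin under its centre. Leave alone.

How it is judged:
On the way:
1. the pin is at least 10 mm inside the bore, with the block in the fingers (x of pin_tip in the frame of bore_mouth between -0.026 and -0.01 m and y of pin_tip in the frame of bore_mouth between -0.006 and 0.006 m and z of pin_tip in the frame of bore_mouth between -0.006 and 0.006 m and contact force between the fingers and cold_block above 2 N), for 0.2 s.
At the end, for the whole second after the job is handed in: the block is held still in the fingers with its bore up within 12 degrees of vertical, its centre 0.12 to 0.45 m above the table, clear of the stand (angle between cold_block's own x axis and vertical below 0.21 rad and height (world z) of cold_block between 0.12 and 0.45 m and contact force between the fingers and cold_block above 2 N and contact force between cold_block and feeler_stand below 0.1 N and linear speed of cold_block below 0.03 m/s); the arm keeps its last pose, push and grip.
It fails at once if the block is pressed on the stand with more than 40 N (contact force between cold_block and feeler_stand above 40 N).
It fails at once if the timer is moved by more than 30 mm (distance of timer from where it was at the start of the episode above 0.03 m).
It fails at once if the tape roll is moved by more than 30 mm (distance of tape_roll from where it was at the start of the episode above 0.03 m).
It fails at once if the dish is moved by more than 30 mm (distance of dish_2 from where it was at the start of the episode above 0.03 m).
It fails at once if the small bottle is moved by more than 30 mm (distance of bottle_small from where it was at the start of the episode above 0.03 m).
It also fails if it takes over 64 s, if anything falls off the work surface, if the arm or the gripper's body presses on something with over 40 N, if the wrist force passes 120 N, or if a joint passes its speed limit or range.

## Working session

There is one attempt and no reset: what is moved stays moved. The work goes in short steps, Python scripts to look and compute and a shell command to move; the robot and the scene stay as the last step left them, time stands still between calls to the robot, and variables do not carry over. Pictures are saved under pics/ and viewed, at most 10 in all, crops included, and the job is handed in when it is done.

```bash
ls; mkdir -p pics
python3 - <<'E'
from station import sense,vision
import cv2,numpy as np
s=sense();print(s['t'],s['tcp_pos'],s['tool_rot'],s['force'],s['finger_gap'])
for n in('scene','top'):
    v=vision.snapshot(n);cv2.imwrite(f'pics/{n}1.png',v['image']);np.savez(f'{n}1.npz',**v)
    print(n,v['pose'].round(3).tolist(),v['mtx'].tolist(),v['dist'])
v=vision.snapshot('wrist');print(v['mount'].round(3).tolist())
E
```

```text
pics
0.0 [6.24307094e-01 1.42737371e-04 2.47308478e-01] [ 7.07100446e-01  7.07112252e-01 -6.42642178e-04 -8.99542690e-04] [ 0.02438405 -0.47895947 -0.24215674] 1.001219986992987
scene [[-0.83, -0.297, 0.472, -0.122], [-0.557, 0.416, -0.718, 1.037], [0.017, -0.859, -0.511, 0.831], [0.0, 0.0, 0.0, 1.0]] [[504.2735564764449, 0.0, 278.40961662852476], [0.0, 504.2735564764449, 209.51733889538878], [0.0, 0.0, 1.0]] [0.0508174 0.        0.        0.        0.       ]
top [[-0.228, -0.812, 0.537, -0.433], [-0.974, 0.185, -0.133, 0.256], [0.008, -0.553, -0.833, 1.631], [0.0, 0.0, 0.0, 1.0]] [[541.9764713980417, 0.0, 267.27790216555195], [0.0, 541.9764713980417, 211.28799236840092], [0.0, 0.0, 1.0]] [-0.06033264  0.          0.          0.          0.        ]
[[-0.0, -0.956, -0.293, 0.074], [1.0, -0.0, -0.0, 0.001], [-0.0, -0.293, 0.956, -0.126], [0.0, 0.0, 0.0, 1.0]]
```

View pics/scene1.png

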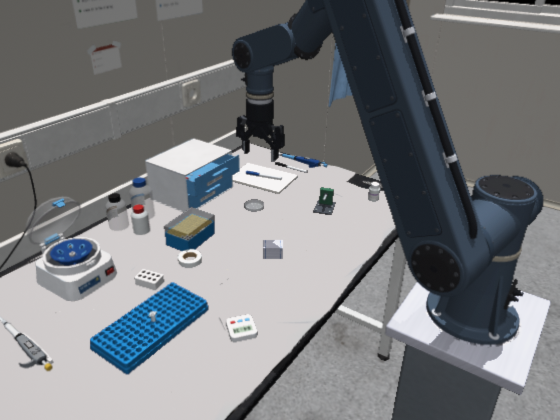

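View pics/top1.png

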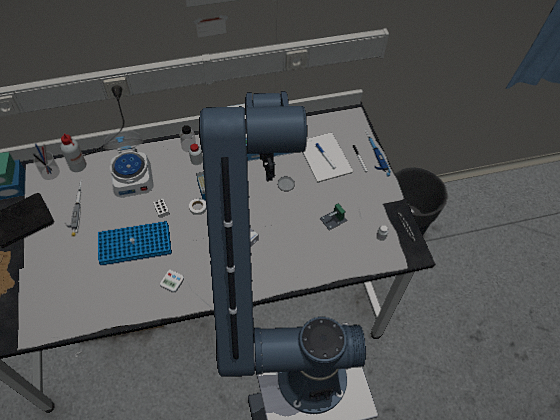

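The scene view shows the block at (273,249), the stand at (325,203), the dish at (254,205) and the bottle at (374,190). In the top view the stand is at (334,217) and the block is half hidden at (254,238).

```bash
cat > h.py <<'E'
import numpy as np,cv2
from scipy.spatial.transform import Rotation as R
from station import sense,vision
def ray(v,px,T):
    p=cv2.undistortPoints(np.array([[px]],float),v['mtx'],np.array(v['dist'],float))[0,0]
    return T[:3,3],T[:3,:3]@np.array([p[0],p[1],1.])
def onz(v,px,T,z):
    o,d=ray(v,px,T);return o+d*(z-o[2])/d[2]
def cloud(v,T):
    ys,xs=np.mgrid[:420,:560];p=cv2.undistortPoints(np.stack([xs,ys],-1).reshape(-1,1,2).astype(float),v['mtx'],np.array(v['dist'],float)).reshape(420,560,2)
    z=v['range_z'];c=np.dstack([p*z[...,None],z]);w=c@T[:3,:3].T+T[:3,3];w[z==0]=np.nan;return w
def tool(s):
    T=np.eye(4);T[:3,:3]=R.from_quat(s['tool_rot']).as_matrix();T[:3,3]=s['tcp_pos'];return T
def wrist(name):
    s=sense();v=vision.snapshot('wrist');T=tool(s)@v['mount'];cv2.imwrite(f'pics/{name}.png',v['image']);np.savez(name+'.npz',T=T,**v);return v,T
E
python3 - <<'E'
from h import *
for n,pts in(('scene',dict(block=(273,249),blocktop=(273,243),stand=(325,203),dish=(254,205),bottle=(374,187),tape=(190,258),timer=(241,327))),('top',dict(block=(254,238),stand=(334,217),dish=(286,184),bottle=(383,232)))):
    v=np.load(n+'1.npz');w=cloud(v,v['pose'])
    for k,p in pts.items():
        print(n,k,w[p[1],p[0]].round(3))
    if n=='scene':
        m=(w[...,2]>.034)&(w[...,2]<.05);ys,xs=np.where(m);s=(abs(xs-273)<25)&(abs(ys-249)<20)
        print('blk',w[ys[s],xs[s]].mean(0),np.ptp(w[ys[s],xs[s]],axis=0),s.sum())
im=cv2.imread('pics/scene1.png')
a=cv2.resize(im[225:275,235:310],None,fx=8,fy=8,interpolation=3)
cv2.imwrite('pics/crop1.png',a)
E
```

```text
scene block [0.508 0.101 0.034]
scene blocktop [0.522 0.081 0.037]
scene stand [ 0.533 -0.235  0.013]
scene dish [ 0.714 -0.092  0.012]
scene bottle [ 0.422 -0.36   0.052]
scene tape [ 0.699  0.227 -0.   ]
scene timer [0.408 0.375 0.019]
blk [0.51813382 0.08896639 0.03870782] [0.06365818 0.06287709 0.00969952] 195
top block [0.496 0.072 0.043]
top stand [ 0.54  -0.231  0.003]
top dish [ 0.712 -0.096  0.016]
top bottle [ 0.413 -0.362  0.055]
```

View pics/crop1.png

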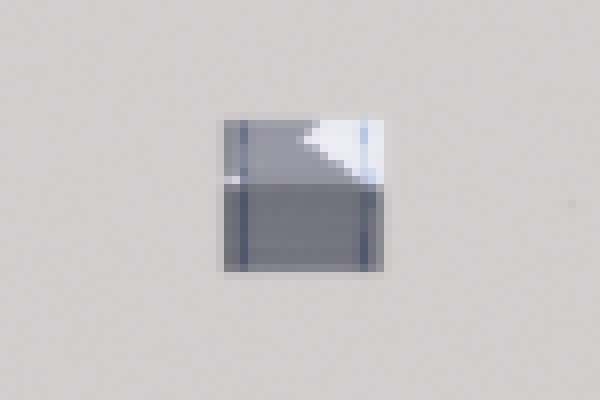

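The crop shows a long side facing the scene camera, with the ends to the left and right, so the block axis heads about 34° (mod 180). I'll look obliquely at the far end with the wrist camera.

```bash
python3 -m crank '[{"dp":[-0.09,0.36,-0.1],"angular":[0,0,-7]},{"dp":[-0.09,0.36,-0.1],"angular":[0,0,-7]},{"dp":[-0.09,0.36,-0.1],"angular":[0,0,-7]},{"dp":[-0.09,0.36,-0.1],"angular":[0,0,-7]},{"dp":[-0.09,0.36,-0.1],"angular":[0,0,-7]},{"dp":[-0.09,0.36,-0.1],"angular":[0,0,-7]},{"dp":[-0.09,0.36,-0.1],"angular":[0,0,-7]},{"dp":[-0.09,0.36,-0.1],"angular":[0,0,-7]},{"dp":[-0.09,0.36,-0.4],"angular":[-3.9,5.8,0]},{"dp":[-0.09,0.36,-0.4],"angular":[-3.9,5.8,0]},{"dp":[-0.09,0.36,-0.4],"angular":[-3.9,5.8,0]},{"dp":[-0.09,0.36,-0.4],"angular":[-3.9,5.8,0]},{"dp":[-0.09,0.36,-0.4],"angular":[-3.9,5.8,0]},{"dp":[0,0,0],"angular":[0,0,0]},{"dp":[0,0,0],"angular":[0,0,0]}]'
python3 - <<'E'
from h import *
v,T=wrist('w1');print(T[:3].round(3).tolist(),sense()['q'])
E
```

```text
t: 1.65
tcp_pos: [0.5894, 0.1405, 0.1629]
tool_rot: [0.912, 0.279, -0.288, 0.087]
force: [-0.7, 0.2, 0.6]
finger_gap: 1.001
gripper_force: 0.0
[[0.56, -0.509, -0.654, 0.701], [-0.829, -0.345, -0.44, 0.215], [-0.002, 0.789, -0.615, 0.223]] [ 0.16042227  0.85109789  1.15240181 -0.24397764  1.69893527  1.17654052]
```

View pics/w1.png

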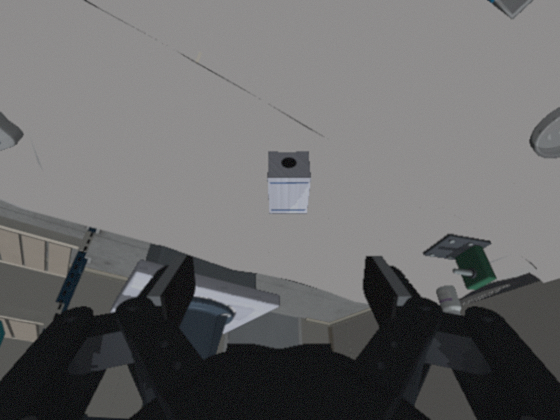

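The wrist view is upside-down. The far end face is at (288,165) with a black disc at (288,162), and the block's top face is below it. I'll enlarge it and check the depth there.

Run:
```python
from h import *
v=np.load('w1.npz');T=v['T'];w=cloud(v,T);im=v['image']
cv2.imwrite('pics/c2.png',cv2.resize(im[145:220,255:325],None,fx=8,fy=8,interpolation=3))
h=np.array([np.cos(np.radians(34)),np.sin(np.radians(34)),0])
print((w[152:182:2,276:304:2]@h*1000).round(0).astype(int))
print((w[152:214:4,288]*1000).round(0))
# stand
m=(w[...,2]>.02);print(w[262,468],w[272,462])
# top-face
q=(w[...,2]>.035)&(w[...,2]<.046);q[:,:250]=0;q[:,330:]=0;q[:140]=0;q[225:]=0
p=w[q];c,sz,a=cv2.minAreaRect((p[:,:2]*1000).astype(np.float32));print(c,sz,a,q.sum(),p[:,2].mean())
```

```text
[[506 508 506 506 507 506 507 507 507 507 507 506 507 507]
 [506 507 507 507 507 507 507 507 507 507 506 507 507 507]
 [507 506 506 506 506 507 507 507 506 506 507 508 507 508]
 [507 506 507 506 507 507 507 508 507 506 507 505 507 506]
 [507 506 507 507 506 507 507 507 506 506 506 506 506 508]
 [506 508 506 507 505 507 507 507 507 507 507 506 506 507]
 [506 507 507 507 506 506 507 507 507 507 507 508 507 506]
 [507 507 507 507 507 507 507 507 506 506 506 507 507 507]
 [506 507 506 507 507 507 506 506 507 507 507 506 506 506]
 [506 506 507 507 507 507 507 507 507 507 507 507 507 506]
 [506 507 507 506 507 506 507 506 507 507 507 507 507 507]
 [506 507 506 507 506 508 506 507 507 507 507 507 506 507]
 [505 507 506 506 507 506 507 507 507 507 507 507 506 506]
 [506 506 505 506 506 506 506 507 506 505 506 506 506 507]
 [504 503 503 503 504 503 503 504 503 504 503 503 504 503]]
[[545.  99.   7.]
 [545.  99.  12.]
 [545.  99.  17.]
 [545.  99.  23.]
 [544.  98.  28.]
 [545.  99.  34.]
 [545.  99.  39.]
 [542.  97.  40.]
 [537.  94.  40.]
 [533.  91.  41.]
 [527.  87.  40.]
 [522.  83.  39.]
 [518.  80.  40.]
 [513.  76.  41.]
 [507.  72.  41.]
 [500.  68.  40.]]
[ 0.53660462 -0.24057825  0.02810146] [ 0.53199489 -0.21713983  0.04846131]
(522.1668701171875, 83.09075164794922) (57.40338897705078, 39.933658599853516) 34.47710418701172 1646 0.04017847627609334
```

View pics/c2.png

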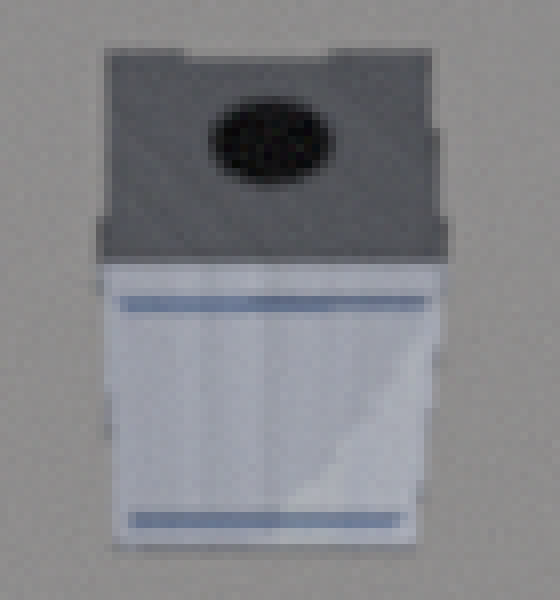

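The far disc has flat depth, the same as its end face, so it is probably the plug and the bore faces the robot. The block centre is (0.522,0.083), its top is at z 0.040 (as stated) and its heading is 34.5°. I'll grasp with the present yaw.

```bash
python3 -m crank '[{"dp":[-0.45,-0.38,-0.29],"angular":[3.9,-5.8,0]},{"dp":[-0.45,-0.38,-0.29],"angular":[3.9,-5.8,0]},{"dp":[-0.45,-0.38,-0.29],"angular":[3.9,-5.8,0]},{"dp":[-0.45,-0.38,-0.29],"angular":[3.9,-5.8,0]},{"dp":[-0.45,-0.38,-0.29],"angular":[3.9,-5.8,0]},{"dp":[0,0,0],"angular":[0,0,0]},{"dp":[0,0,0],"angular":[0,0,0]}]'
python3 - <<'E'
from h import *
s=sense();T=tool(s);print(T.round(4));y=T[:3,1];print(np.degrees(np.arctan2(y[1],y[0])))
v,T=wrist('w2');w=cloud(v,T)
q=(w[...,2]>.035)&(w[...,2]<.046)&(abs(w[...,0]-.522)<.05)&(abs(w[...,1]-.083)<.05)
p=w[q];print(cv2.minAreaRect((p[:,:2]*1000).astype(np.float32)),q.sum())
# stand from w1
v=np.load('w1.npz');w=cloud(v,v['T'])
q=(w[...,2]>.055)&(w[...,2]<.068)&(abs(w[...,0]-.53)<.07)&(abs(w[...,1]+.23)<.07);p=w[q];print('up',q.sum(),p.mean(0),cv2.minAreaRect((p[:,:2]*1000).astype(np.float32)))
E
```

```text
t: 2.4
tcp_pos: [0.5223, 0.0818, 0.1233]
tool_rot: [0.957, 0.291, 0.002, 0.001]
force: [0.9, -0.6, 0.6]
finger_gap: 0.999
gripper_force: 0.0
[[ 8.308e-01  5.566e-01  3.500e-03  5.223e-01]
 [ 5.566e-01 -8.308e-01 -5.000e-04  8.180e-02]
 [ 2.600e-03  2.400e-03 -1.000e+00  1.233e-01]
 [ 0.000e+00  0.000e+00  0.000e+00  1.000e+00]]
-56.18034449675591
((522.017578125, 82.91094207763672), (55.64991760253906, 40.068603515625), 34.36566925048828) 3656
up 294 [ 0.54125584 -0.24281664  0.06039225] ((539.33740234375, -246.64051818847656), (43.79277038574219, 17.763269424438477), 17.829261779785156)
```

```bash
python3 -m crank '[{"dp":[0,0.02,-0.7],"angular":[0,0,0.6]},{"dp":[0,0.02,-0.7],"angular":[0,0,0]},{"dp":[0,0,-0.7],"angular":[0,0,0]},{"dp":[0,0,-0.7],"angular":[0,0,0]},{"dp":[0,0,-0.4],"angular":[0,0,0]},{"dp":[0,0,-0.1],"angular":[0,0,0]},{"dp":[0,0,0],"angular":[0,0,0]},{"dp":[0,0,0],"angular":[0,0,0]}]' 0 50; python3 -m crank '[{"dp":[0,0,0],"angular":[0,0,0]},{"dp":[0,0,0],"angular":[0,0,0]},{"dp":[0,0,0],"angular":[0,0,0]},{"dp":[0,0,0],"angular":[0,0,0]},{"dp":[0,0,0],"angular":[0,0,0]},{"dp":[0,0,0],"angular":[0,0,0]},{"dp":[0,0,0],"angular":[0,0,0]},{"dp":[0,0,0],"angular":[0,0,0]}]' 1 50
```

```text
t: 3.25
tcp_pos: [0.5234, 0.0847, 0.0226]
tool_rot: [0.955, 0.297, 0.001, 0.0]
force: [0.5, 0.7, 0.3]
finger_gap: 1.001
gripper_force: 0.0
t: 4.05
tcp_pos: [0.5228, 0.0846, 0.0224]
tool_rot: [0.955, 0.297, 0.0, 0.0]
force: [0.5, 0.2, 5.5]
finger_gap: 0.465
gripper_force: 51.5
```

```bash
python3 -m crank '[{"dp":[0,0,0.5],"angular":[0,0,0]},{"dp":[0,0,1],"angular":[0,0,0]},{"dp":[-0.08,-0.61,0.5],"angular":[0,0,7.3]},{"dp":[-0.08,-0.61,0.5],"angular":[0,0,7.3]},{"dp":[-0.08,-0.61,0.5],"angular":[0,0,7.3]},{"dp":[-0.08,-0.61,0.5],"angular":[0,0,7.3]},{"dp":[-0.08,-0.61,0.5],"angular":[0,0,7.3]},{"dp":[-0.08,-0.61,0.5],"angular":[0,0,7.3]},{"dp":[-0.08,-0.61,0],"angular":[0,0,7.3]},{"dp":[-0.08,-0.61,0],"angular":[0,0,7.3]},{"dp":[-0.08,-0.61,0],"angular":[0,0,7.3]},{"dp":[-0.08,-0.61,0],"angular":[0,0,7.3]},{"dp":[-0.03,-0.61,0],"angular":[0,0,0]},{"dp":[0,0,0],"angular":[0,0,0]},{"dp":[0,0,0],"angular":[0,0,0]}]'
python3 - <<'E'
from h import *
s=sense();T=tool(s);print(s['q'].round(2) if hasattr(s['q'],'round') else s['q'],T.round(4));y=T[:3,0];print(np.degrees(np.arctan2(y[1],y[0])))
v,T=wrist('w3');w=cloud(v,T)
ic=[v['image'],vision.snapshot('scene')['image'][150:290,230:410]]
ic[1]=cv2.resize(ic[1],(540,420),interpolation=3);cv2.imwrite('pics/w3s.png',cv2.resize(np.hstack(ic),(800,306)))
q=(w[...,2]>.057)&(w[...,2]<.067)&(abs(w[...,0]-.53)<.07)&(abs(w[...,1]+.23)<.07);p=w[q];print('up',q.sum(),p.mean(0),cv2.minAreaRect((p[:,:2]*1000).astype(np.float32)))
q=(w[...,2]>.035)&(w[...,2]<.053)&(abs(w[...,0]-.53)<.05)&(abs(w[...,1]+.21)<.05);p=w[q];print('pin',q.sum(),p.mean(0),cv2.minAreaRect((p[:,:2]*1000).astype(np.float32)))
E
```

```text
t: 5.55
tcp_pos: [0.4969, -0.1165, 0.1564]
tool_rot: [0.591, 0.807, 0.0, -0.001]
force: [-0.0, 1.4, -0.6]
finger_gap: 0.46
gripper_force: 50.8
[-0.45  0.51  1.8   0.    0.82 -0.76] [[-3.011e-01  9.536e-01 -1.200e-03  4.969e-01]
 [ 9.536e-01  3.011e-01  1.000e-03 -1.165e-01]
 [ 1.300e-03 -8.000e-04 -1.000e+00  1.564e-01]
 [ 0.000e+00  0.000e+00  0.000e+00  1.000e+00]]
107.52164730587963
up 0 [nan nan nan] ((0.0, 0.0), (0.0, 0.0), 0.0)
pin 0 [nan nan nan] ((0.0, 0.0), (0.0, 0.0), 0.0)<stdin>:6: RuntimeWarning: Mean of empty slice.
  ret = um.true_divide(
<stdin>:7: RuntimeWarning: Mean of empty slice.
```

View pics/w3s.png

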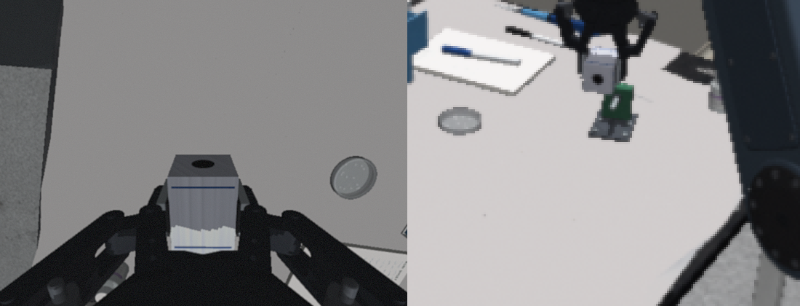

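The left half shows the block held straight with the plug end seen, and the stand hidden behind it. The right half (scene) shows the block near the stand. I'll measure the stand again from the clouds of the two fixed cameras.

Run:
```python
from h import *
a=[]
for n in('scene1','top1','w1'):
    v=np.load(n+'.npz');T=v['T'] if 'T' in v else v['pose'];w=cloud(v,T);b,g,r=[v['image'][...,i].astype(int) for i in range(3)]
    near=(abs(w[...,0]-.53)<.07)&(abs(w[...,1]+.23)<.07)
    q=near&(w[...,2]>.056)&(w[...,2]<.068);p=w[q];print(n,'up',q.sum(),p.mean(0).round(4),cv2.minAreaRect((p[:,:2]*1000).astype(np.float32)))
    q=near&(w[...,2]>.03)&(w[...,2]<.055)&(g<r+15);p=w[q]
    print(' pin',q.sum(),cv2.minAreaRect((p[:,:2]*1000).astype(np.float32)),p[:,2].max(),p[np.argmax(p[:,1])])
    q=near&(w[...,2]>.003)&(w[...,2]<.013);p=w[q];print(' base',q.sum(),cv2.minAreaRect((p[:,:2]*1000).astype(np.float32)))
    ys,xs=np.where(near&(w[...,2]>.02));y0,x0=int(ys.mean()),int(xs.mean());a.append(cv2.resize(v['image'][y0-22:y0+23,x0-20:x0+20],(260,293),interpolation=3));print(x0-20,y0-22)
cv2.imwrite('pics/st.png',np.hstack(a))
```

```text
scene1 up 45 [ 0.5366 -0.2434  0.0597] ((536.0068359375, -242.68240356445312), (43.56880187988281, 24.55280113220215), 11.385990142822266)
 pin 41 ((526.9266967773438, -223.99671936035156), (44.62437057495117, 49.26182556152344), 24.3137149810791) 0.05266815040748429 [ 0.51974028 -0.20021544  0.04854011]
 base 358 ((529.59912109375, -230.76744079589844), (138.3553009033203, 137.20970153808594), 0.5092519521713257)
306 172
top1 up 46 [ 0.5368 -0.244   0.061 ] ((535.43505859375, -243.86712646484375), (43.01801681518555, 23.457599639892578), 18.009855270385742)
 pin 48 ((524.8606567382812, -229.2096405029297), (44.965213775634766, 46.56171417236328), 37.85388946533203) 0.0549296908428929 [ 0.52190477 -0.20202171  0.04706922]
 base 441 ((530.150634765625, -229.8721160888672), (138.93849182128906, 139.8518829345703), 0.1231686994433403)
318 189
w1 up 272 [ 0.5414 -0.243   0.0608] ((539.33740234375, -246.64051818847656), (43.79277038574219, 17.763269424438477), 17.829261779785156)
 pin 326 ((540.0272827148438, -226.6411895751953), (43.458091735839844, 44.99748611450195), 89.0302963256836) 0.05485793014362084 [ 0.52659924 -0.20468176  0.04477472]
 base 2468 ((530.031494140625, -229.999755859375), (139.70877075195312, 139.95819091796875), 0.008207976818084717)
455 248
```

View pics/st.png

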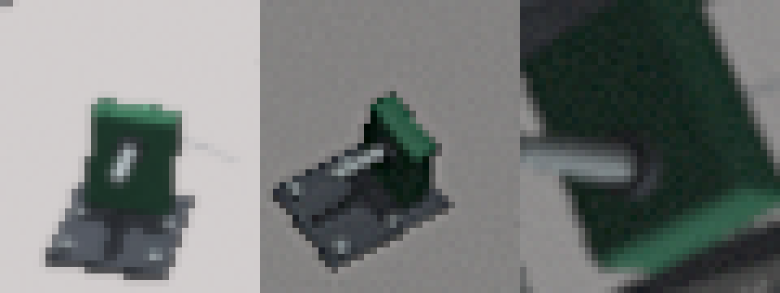

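The stand is seen in all three crops: the pin points left, at about 108°. The estimates of the tip differ by about 5 mm, so I'll take a closer look with the wrist from the side.

```bash
python3 -m crank '[{"dp":[0.94,-0.5,0],"angular":[0,0,0]},{"dp":[0.94,-0.5,0],"angular":[0,0,0]},{"dp":[0.94,-0.5,0],"angular":[0,0,0]},{"dp":[0.94,-0.5,0],"angular":[0,0,0]},{"dp":[0,0,0],"angular":[0,0,0]},{"dp":[0,0,0],"angular":[0,0,0]}]'
python3 - <<'E'
from h import *
s=sense();print(s['tcp_pos'])
v,T=wrist('w4');w=cloud(v,T);g=v['image'].astype(int)
near=(abs(w[...,0]-.53)<.07)&(abs(w[...,1]+.23)<.07)
q=near&(w[...,2]>.056)&(w[...,2]<.068);p=w[q];print('up',q.sum(),p.mean(0).round(4),cv2.minAreaRect((p[:,:2]*1000).astype(np.float32)))
d=np.array([-.306,.952,0]);q=near&(w[...,2]>.03)&(w[...,2]<.055)&((w-[.539,-.2466,0])@d>.014);p=w[q]
print('pin',q.sum(),cv2.minAreaRect((p[:,:2]*1000).astype(np.float32)),p[:,2].max(),p[np.argmax(p@d)])
m=cv2.fitLine(p[p@d>np.max(p@d)-.028].astype(np.float32),cv2.DIST_HUBER,0,.01,.01).ravel();print(m)
for k in q.nonzero():print(k.min(),k.max())
cv2.imwrite('pics/w4c.png',v['image'])
E
```

```text
t: 6.25
tcp_pos: [0.6101, -0.1756, 0.1561]
tool_rot: [0.59, 0.807, -0.0, -0.001]
force: [-0.7, -0.4, -1.7]
finger_gap: 0.463
gripper_force: 50.8
[ 0.61008872 -0.17561579  0.15614112]
up 1038 [ 0.5403 -0.2463  0.0617] ((539.58642578125, -248.17901611328125), (43.75002670288086, 18.60284996032715), 17.59662628173828)
pin 309 ((529.7481689453125, -219.5813446044922), (8.26436710357666, 29.068883895874023), 17.848464965820312) 0.051029446213331275 [ 0.52500271 -0.20584     0.04648396]
[-0.3145652   0.948802   -0.02869729  0.5303665  -0.21856733  0.04839593]
210 242
170 181
```

View pics/w4c.png

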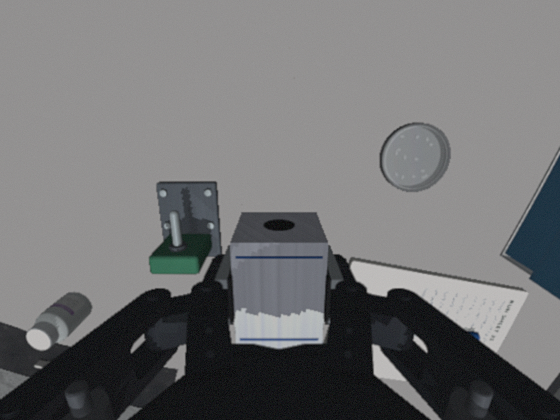

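The wrist view shows the pin's tip at (173,212), its root at (176,245), and the held block's plug face around (279,225). Next I'll check how the block sits in the tool.

Run:
```python
from h import *
v=np.load('w4.npz');Tt=tool(sense());w=cloud(v,v['T']);t=(w-Tt[:3,3])@Tt[:3,:3]
f=t[216:238,245:312].reshape(-1,3);print('endface x',np.median(f[:,0]))
q=(abs(t[...,0]-np.median(f[:,0]))<.0025)&(abs(t[...,1])<.05)&(abs(t[...,2])<.05);p=t[q];print(q.sum(),np.percentile(p,[.5,99.5],axis=0).round(4))
print('disc',t[225,279])
x=np.median(f[:,0]);c=x-.0275;z=np.percentile(p[:,2],[.5,99.5]).mean();off=np.array([c,(p[:,1].max()+p[:,1].min())/2,z]);print('centre in tool',off)
tip=np.array([.5255,-.2055,.045]);X=Tt[:3,0]
for gap in(.02,.0,-.018):
    C=tip+X*(gap+.0275);P=C-Tt[:3,:3]@off;print(gap,P.round(4),((P-Tt[:3,3])/.03).round(2))
print(X)
```

```text
endface x nanTraceback (most recent call last):
  File "<stdin>", line 4, in <module>
    return _quantile_unchecked(
        a, q, axis, out, overwrite_input, method, keepdims, weights)
    return _ureduce(a,
                    func=_quantile_ureduce_func,
    ...<5 lines>...
                    overwrite_input=overwrite_input,
                    method=method)
    r = func(a, **kwargs)
    result = _quantile(arr,
                       quantiles=q,
    ...<2 lines>...
                       out=out,
                       weights=wgt)
    slices_having_nans = np.isnan(arr[-1, ...])
                                  ~~~^^^^^^^^^
IndexError: index -1 is out of bounds for axis 0 with size 0
```

Run:
```python
from h import *
v=np.load('w4.npz');Tt=tool(sense());M=np.linalg.inv(Tt)@v['T']
px=np.array([(239,213),(320,213),(326,241),(232,241),(242.5,341),(316.5,341)],float)
obj=np.array([(.0275,-.02,.02),(.0275,.02,.02),(.0275,.02,-.02),(.0275,-.02,-.02),(-.0275,-.02,-.02),(-.0275,.02,-.02)])
# far edge rows are uncertain: use end face + ignore bottom edge
import scipy.optimize as so
# block in tool: x,y,z offsets with axes parallel to the tool
def f(o):
    c=(obj[:4]+o-M[:3,3])@M[:3,:3];return (cv2.projectPoints(c,np.zeros(3),np.zeros(3),v['mtx'],v['dist'])[0].reshape(-1,2)-px[:4]).ravel()
r=so.least_squares(f,[0,0,0]);off=r.x;print(off,r.fun.round(1))
off2=np.array([-.0016,0,.0024]);X=Tt[:3,0]
tip=np.array([.5255,-.2055,.045])
for o in(off,off2):
  for gap in(.02,-.018):
    C=tip+X*(gap+.0275);P=C-Tt[:3,:3]@o;print(gap,P.round(4),((P-Tt[:3,3])/.03).round(2))
```

```text
[-0.00411708  0.00166929  0.00378174] [ 3.3 -1.5 -4.2 -1.5  1.7  1.1 -1.1  1.2]
0.02 [ 0.5083 -0.1568  0.0489] [-3.36  0.61 -3.57]
-0.018 [ 0.5198 -0.193   0.0488] [-2.98 -0.6  -3.58]
0.02 [ 0.5106 -0.1587  0.0475] [-3.29  0.55 -3.62]
-0.018 [ 0.5221 -0.1949  0.0474] [-2.9  -0.66 -3.62]
```

```bash
python3 -m crank '[{"dp":[-0.91,0.39,0],"angular":[0,0,0]},{"dp":[-0.91,0.39,0],"angular":[0,0,0]},{"dp":[-0.91,0.39,0],"angular":[0,0,0]},{"dp":[-0.92,0.38,0],"angular":[0,0,0]},{"dp":[0,0,-0.9],"angular":[0,0,0]},{"dp":[0,0,-0.9],"angular":[0,0,0]},{"dp":[0,0,-0.9],"angular":[0,0,0]},{"dp":[0,0,-0.9],"angular":[0,0,0]},{"dp":[0.1,-0.32,0],"angular":[0,0,0]},{"dp":[0.1,-0.32,0],"angular":[0,0,0]},{"dp":[0.1,-0.32,0],"angular":[0,0,0]},{"dp":[0,0,0],"angular":[0,0,0]},{"dp":[0,0,0],"angular":[0,0,0]},{"dp":[0,0,0],"angular":[0,0,0]}]'
python3 - <<'E'
from h import *
v=vision.snapshot('scene');t=vision.snapshot('top')
cv2.imwrite('pics/s5.png',np.hstack([cv2.resize(v['image'][165:225,280:360],(400,300),interpolation=3),cv2.resize(t['image'][185:245,290:370],(400,300),interpolation=3)]))
E
```

```text
t: 7.7
tcp_pos: [0.5097, -0.1589, 0.0495]
tool_rot: [0.591, 0.807, 0.0, 0.0]
force: [0.0, 0.3, -1.1]
finger_gap: 0.462
gripper_force: 50.9
```

View pics/s5.png

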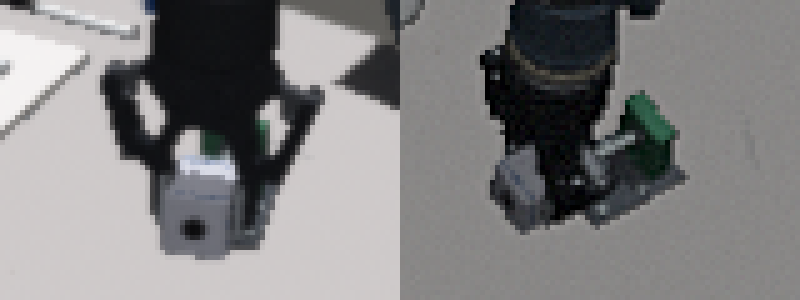

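The pictures show the block in front of the pin and in line with it. I'll go forward gently.

```bash
python3 -m crank '[{"dp":[0.05,-0.15,-0.04],"angular":[0,0,0]},{"dp":[0.05,-0.15,0],"angular":[0,0,0]},{"dp":[0.05,-0.15,0],"angular":[0,0,0]},{"dp":[0.03,-0.1,0],"angular":[0,0,0]},{"dp":[0,0,0],"angular":[0,0,0]},{"dp":[0,0,0],"angular":[0,0,0]}]';python3 -m crank '[{"dp":[0.02,-0.06,0],"angular":[0,0,0]},{"dp":[0.02,-0.06,0],"angular":[0,0,0]},{"dp":[0,0,0],"angular":[0,0,0]},{"dp":[0,0,0],"angular":[0,0,0]}]'
```

```text
t: 8.4
tcp_pos: [0.515, -0.1755, 0.0475]
tool_rot: [0.591, 0.807, -0.0, -0.0]
force: [0.0, -0.3, -1.1]
finger_gap: 0.462
gripper_force: 50.9
t: 8.8
tcp_pos: [0.5164, -0.1791, 0.0476]
tool_rot: [0.591, 0.807, 0.0, -0.0]
force: [-0.7, -0.0, -1.1]
finger_gap: 0.464
gripper_force: 50.9
```

```bash
for i in 1; do python3 -m crank '[{"dp":[0.02,-0.06,0],"angular":[0,0,0]},{"dp":[0.02,-0.06,0],"angular":[0,0,0]},{"dp":[0,0,0],"angular":[0,0,0]},{"dp":[0,0,0],"angular":[0,0,0]}]'; done
```

```text
t: 9.2
tcp_pos: [0.5176, -0.1828, 0.0476]
tool_rot: [0.591, 0.807, 0.0, 0.0]
force: [0.3, 0.5, -1.0]
finger_gap: 0.461
gripper_force: 50.9
```

No contact yet at about 5 mm past the tip, so the pin seems to be in the bore.

```bash
python3 -m crank '[{"dp":[0.02,-0.06,0],"angular":[0,0,0]},{"dp":[0.02,-0.06,0],"angular":[0,0,0]},{"dp":[0,0,0],"angular":[0,0,0]},{"dp":[0,0,0],"angular":[0,0,0]}]'; python3 -m crank '[{"dp":[0.02,-0.06,0],"angular":[0,0,0]},{"dp":[0.02,-0.06,0],"angular":[0,0,0]},{"dp":[0,0,0],"angular":[0,0,0]},{"dp":[0,0,0],"angular":[0,0,0]}]'
```

```text
t: 9.6
tcp_pos: [0.5188, -0.1863, 0.0476]
tool_rot: [0.591, 0.807, 0.0, -0.0]
force: [0.7, -0.6, -1.6]
finger_gap: 0.458
gripper_force: 50.9
t: 10.0
tcp_pos: [0.52, -0.1899, 0.0476]
tool_rot: [0.591, 0.807, 0.0, 0.0]
force: [-0.2, -0.6, -1.2]
finger_gap: 0.464
gripper_force: 50.9
```

```bash
python3 -m crank '[{"dp":[0.02,-0.06,0],"angular":[0,0,0]},{"dp":[0.02,-0.06,0],"angular":[0,0,0]},{"dp":[0,0,0],"angular":[0,0,0]},{"dp":[0,0,0],"angular":[0,0,0]}]'
```

```text
t: 10.4
tcp_pos: [0.5212, -0.1936, 0.0476]
tool_rot: [0.591, 0.807, -0.0, -0.0]
force: [0.2, -0.4, -1.9]
finger_gap: 0.46
gripper_force: 50.9
```

The pin is about 17 mm in and there is no contact force. I'll draw it off along the axis, lift, and fit a small arm model to choose a turning direction that stays within the joint ranges.

```bash
python3 -m crank '[{"dp":[0,0,0],"angular":[0,0,0]},{"dp":[-0.06,0.19,0],"angular":[0,0,0]},{"dp":[-0.09,0.29,0],"angular":[0,0,0]},{"dp":[-0.12,0.38,0],"angular":[0,0,0]},{"dp":[-0.15,0.48,0],"angular":[0,0,0]},{"dp":[-0.15,0.48,0],"angular":[0,0,0]},{"dp":[-0.1,0.6,0.6],"angular":[0,0,0]},{"dp":[0,0.6,0.9],"angular":[0,0,0]},{"dp":[0,0.6,0.9],"angular":[0,0,0]},{"dp":[0,0.6,0.9],"angular":[0,0,0]},{"dp":[0,0.6,0.9],"angular":[0,0,0]},{"dp":[0,0.6,0.9],"angular":[0,0,0]},{"dp":[0,0,0],"angular":[0,0,0]},{"dp":[0,0,0],"angular":[0,0,0]}]'
cat > k.py <<'E'
from h import *
import scipy.optimize as so
D=[([-0.178,0.527,1.433,0,1.181,-0.178],[.6243,.0001,.2473],[.7071,.7071,-.0006,-.0009]),
([.16042,.8511,1.1524,-.24398,1.69894,1.17654],[.5894,.1405,.1629],[.912,.279,-.288,.087])]
s=sense();D.append((list(s['q']),list(s['tcp_pos']),list(s['tool_rot'])))
def fk(q,p):
    h0,a,b,L,e,y0,c=p
    def f(seq,ang):return R.from_euler(seq,ang)
    R1=f('z',q[0]);R2=R1*f('y',q[1]);R3=R1*f('y',q[1]+q[2]);R6=R3*f('z',q[3])*f('y',q[4])*f('z',q[5]+c)
    return R1.apply([0,y0,h0])+R2.apply([0,0,a])+R3.apply([e,0,b])+R6.apply([0,0,L]),R6
def res(p,w=1):
    o=[]
    for q,x,r in D:
        P,Q=fk(q,p);o+=list((P-x)*10)+list((Q.inv()*R.from_quat(r)).as_rotvec()*w)
    return np.array(o)
best=min((so.least_squares(res,[.3,.45,.4,.25,0,0,c],loss='soft_l1') for c in(0,1.57,3.14,-1.57)),key=lambda r:r.cost)
P0=best.x
E
python3 - <<'E'
from k import *
print(P0.round(3),best.cost,(res(P0)*100).round(1));print(np.round(s['q'],3),s['tcp_pos'])
E
```

```text
t: 11.8
tcp_pos: [0.5005, -0.0299, 0.2007]
tool_rot: [0.59, 0.808, -0.0, 0.0]
force: [0.2, -0.6, -2.3]
finger_gap: 0.459
gripper_force: 51.1
[0.267 0.591 0.388 0.28  0.112 0.111 1.571] 4.97725523587178e-05 [-0.2  0.5  0.2  0.3  0.1  0.   0.4 -0.5  0.1  0.1 -0.2 -0.1 -0.1  0.1
 -0.3 -0.   0.   0. ]
[-0.283  0.432  1.789 -0.     0.92  -0.592] [ 0.50047347 -0.02989153  0.20073446]
```

```bash
cat >> k.py <<'E'
lo=np.array([-3.08,-.75,.22,-1.43,0,-2.85]);hi=np.array([3.08,2.2,2.44,4.57,2.65,2.85])
def ik(x,Rt,q0):
    f=lambda q:np.r_[(fk(q,P0)[0]-x)*10,(fk(q,P0)[1].inv()*Rt).as_rotvec(),(q-q0)*1e-3]
    r=so.least_squares(f,np.clip(q0,lo+.01,hi-.01),bounds=(lo,hi));return r.x,np.abs(f(r.x)[:6]).max()
E
cat > s.py <<'E'
from k import *
q0=np.array(s['q']);x0=np.array(s['tcp_pos']);R0=R.from_quat(s['tool_rot'])
for yaw in range(-80,161,20):
  for xf in([.5,-.03,.24],[.5,.15,.24],[.6,-.03,.24],[.6,.2,.24],[.5,-.2,.24],[.7,0,.24],[.7,0,.36]):
    q=q0;bad=0;mx=0;N=24;prev=R0
    for i in range(1,N+1):
        y=min(1,i/12);t=max(0,(i-12)/12)
        b=np.radians(-72.2+yaw*y);ax=np.array([np.sin(b),-np.cos(b),0])
        Rt=R.from_rotvec(ax*np.pi/2*t)*R.from_euler('z',yaw*y,degrees=True)*R0
        qn,e=ik(x0+(np.array(xf)-x0)*y,Rt,q);mx=max(mx,np.abs(qn-q).max());bad=max(bad,e);q=qn
    if bad<.02: print(yaw,xf,q.round(2),'margin',np.minimum(q-lo,hi-q).min().round(2),'step',mx.round(2),fk(q,P0)[1].as_matrix()[2,0].round(2))
E
time python3 s.py
```

```text
-80 [0.5, -0.03, 0.24] [-0.01  1.04  1.2  -0.72  2.33  1.02] margin 0.32 step 0.13 -1.0
-80 [0.5, 0.15, 0.24] [ 0.22  1.09  1.05 -0.47  2.52  1.18] margin 0.13 step 0.16 -1.0
-80 [0.6, -0.03, 0.24] [-0.01  1.16  0.85 -0.91  2.49  0.77] margin 0.16 step 0.14 -1.0
-80 [0.5, -0.2, 0.24] [-0.24  1.04  1.21 -0.96  2.2   0.88] margin 0.45 step 0.12 -1.0
-80 [0.7, 0, 0.24] [ 0.02  1.35  0.34 -1.34  2.65  0.26] margin 0.0 step 0.2 -1.0
-60 [0.5, -0.03, 0.24] [ 0.1   1.    1.33 -0.92  2.14  0.95] margin 0.51 step 0.13 -1.0
-60 [0.5, 0.15, 0.24] [ 0.34  1.06  1.13 -0.76  2.37  0.98] margin 0.28 step 0.13 -1.0
-60 [0.6, -0.03, 0.24] [ 0.08  1.1   1.02 -1.06  2.25  0.73] margin 0.37 step 0.12 -1.0
-60 [0.6, 0.2, 0.24] [ 0.35  1.21  0.71 -1.    2.56  0.66] margin 0.09 step 0.14 -1.0
-60 [0.5, -0.2, 0.24] [-0.15  0.98  1.4  -1.13  1.96  0.9 ] margin 0.3 step 0.14 -1.0
-60 [0.7, 0, 0.24] [ 0.11  1.25  0.59 -1.28  2.37  0.4 ] margin 0.15 step 0.14 -1.0
-60 [0.7, 0, 0.36] [ 0.11  1.13  0.57 -1.43  2.41  0.19] margin 0.0 step 0.14 -1.0
-40 [0.5, -0.03, 0.24] [ 0.19  0.95  1.51 -1.1   1.92  0.98] margi
[... 564 characters left out ...]
.26  0.9   1.73 -1.31  1.71  1.08] margin 0.12 step 0.16 -1.0
-20 [0.5, 0.15, 0.24] [ 0.53  0.96  1.46 -1.12  1.94  0.93] margin 0.31 step 0.15 -1.0
-20 [0.6, -0.03, 0.24] [ 0.22  0.96  1.48 -1.37  1.74  0.88] margin 0.06 step 0.15 -1.0
-20 [0.6, 0.2, 0.24] [ 0.52  1.06  1.12 -1.22  2.02  0.7 ] margin 0.21 step 0.14 -1.0
-20 [0.7, 0, 0.24] [ 0.23  1.05  1.17 -1.41  1.78  0.66] margin 0.02 step 0.14 -1.0
-20 [0.7, 0, 0.36] [ 0.23  0.89  1.14 -1.43  1.81  0.48] margin 0.0 step 0.13 -1.0
0 [0.5, 0.15, 0.24] [ 0.6   0.91  1.68 -1.33  1.72  1.04] margin 0.1 step 0.16 -1.0
0 [0.6, 0.2, 0.24] [ 0.58  0.98  1.38 -1.38  1.76  0.81] margin 0.05 step 0.14 -1.0
real	0m13.481s
user	0m14.071s
sys	0m0.020s
```

```bash
python3 -m crank '[{"dp":[0,0,0.2],"angular":[0,0,-7.5]},{"dp":[0,0,0.2],"angular":[0,0,-7.5]},{"dp":[0,0,0.2],"angular":[0,0,-7.5]},{"dp":[0,0,0.2],"angular":[0,0,-7.5]},{"dp":[0,0,0.2],"angular":[0,0,-7.5]},{"dp":[0,0,0.2],"angular":[0,0,-7.5]},{"dp":[0,0,0.2],"angular":[0,0,-7.5]},{"dp":[0,0,0.2],"angular":[0,0,-7.5]},{"dp":[0,0,0],"angular":[0,0,0]}]'; python3 -m crank '[{"dp":[0,0,0],"angular":[-4,3.6,0]},{"dp":[0,0,0],"angular":[-4,3.6,0]},{"dp":[0,0,0],"angular":[-4,3.6,0]},{"dp":[0,0,0],"angular":[-4,3.6,0]},{"dp":[0,0,0],"angular":[-4,3.6,0]},{"dp":[0,0,0],"angular":[-4,3.6,0]},{"dp":[0,0,0],"angular":[0,0,0]},{"dp":[0,0,0],"angular":[0,0,0]}]'; python3 -c "
from h import *
s=sense();print(tool(s).round(3),np.round(s['q'],2))"
```

```text
t: 12.7
tcp_pos: [0.5005, -0.0313, 0.2474]
tool_rot: [0.915, 0.403, -0.001, -0.001]
force: [-0.4, 0.4, -1.5]
finger_gap: 0.458
gripper_force: 50.9
t: 13.5
tcp_pos: [0.5006, -0.0308, 0.2471]
tool_rot: [0.878, 0.389, -0.254, 0.113]
force: [-0.6, -0.4, -1.5]
finger_gap: 0.464
gripper_force: 51.0
[[ 0.568  0.74  -0.359  0.501]
 [ 0.626 -0.672 -0.396 -0.031]
 [-0.534  0.    -0.845  0.247]
 [ 0.     0.     0.     1.   ]] [-0.05  0.55  1.53 -0.43  1.45  0.82]
```

Tilted 32° so far and turning the right way. Another 58° to go.

```bash
python3 -m crank '[{"dp":[0,0,0],"angular":[-4.3,3.9,0]},{"dp":[0,0,0],"angular":[-4.3,3.9,0]},{"dp":[0,0,0],"angular":[-4.3,3.9,0]},{"dp":[0,0,0],"angular":[-4.3,3.9,0]},{"dp":[0,0,0],"angular":[-4.3,3.9,0]},{"dp":[0,0,0],"angular":[-4.3,3.9,0]},{"dp":[0,0,0],"angular":[-4.3,3.9,0]},{"dp":[0,0,0],"angular":[-4.3,3.9,0]},{"dp":[0,0,0],"angular":[-4.3,3.9,0]},{"dp":[0,0,0],"angular":[-4.3,3.9,0]},{"dp":[0,0,0],"angular":[0,0,0]},{"dp":[0,0,0],"angular":[0,0,0]},{"dp":[0,0,0],"angular":[0,0,0]},{"dp":[0,0,0],"angular":[0,0,0]}]'
python3 - <<'E'
from h import *
s=sense();print(tool(s).round(3),np.round(s['q'],2))
a=vision.snapshot('scene')['image'][110:290,190:390];b=vision.snapshot('top')['image'][150:290,200:360]
cv2.imwrite('pics/f.png',np.hstack([cv2.resize(a,(400,360)),cv2.resize(b,(400,360))]))
E
```

```text
t: 14.9
tcp_pos: [0.5013, -0.0311, 0.2498]
tool_rot: [-0.646, -0.285, 0.646, -0.289]
force: [-0.3, 0.6, -1.5]
finger_gap: 0.46
gripper_force: 51.1
[[ 0.002  0.742 -0.671  0.501]
 [-0.006 -0.671 -0.742 -0.031]
 [-1.     0.005  0.003  0.25 ]
 [ 0.     0.     0.     1.   ]] [ 0.09  0.99  1.33 -0.94  2.15  0.94]
```

View pics/f.png

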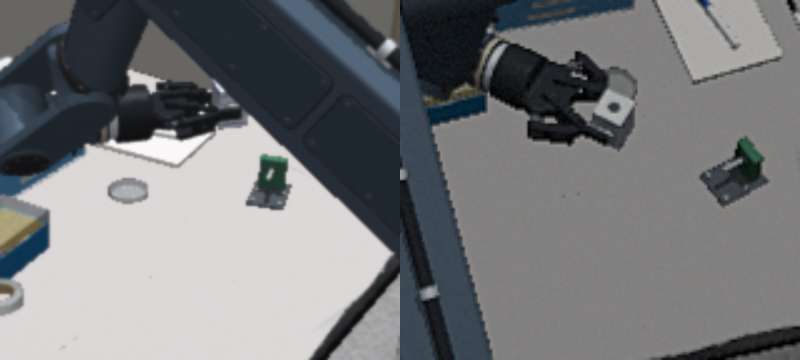

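The top view shows the bore facing up at (613,105), with the bench things undisturbed. I'll lower a little to about 20 cm, settle and hand in.

```bash
python3 -m crank '[{"dp":[0,0,-0.3],"angular":[0,0,0]},{"dp":[0,0,-0.4],"angular":[0,0,0]},{"dp":[0,0,-0.4],"angular":[0,0,0]},{"dp":[0,0,-0.2],"angular":[0,0,0]},{"dp":[0,0,0],"angular":[0,0,0]},{"dp":[0,0,0],"angular":[0,0,0]},{"dp":[0,0,0],"angular":[0,0,0]},{"dp":[0,0,0],"angular":[0,0,0]},{"dp":[0,0,0],"angular":[0,0,0]}]'; python3 -c "
from station import order
print(order.sign_off())"
```

```text
t: 15.9
tcp_pos: [0.5012, -0.0308, 0.21]
tool_rot: [-0.645, -0.285, 0.647, -0.289]
force: [-0.2, -0.5, -1.1]
finger_gap: 0.463
gripper_force: 51.1
the job is handed in; nothing more can be done
None
```

The job is handed in: I felt the bore on the pin (about 17 mm in by my measurements, no contact force), drew the block off, and finished holding it bore-up about 21 cm above the table; the bench things in view looked undisturbed, but no verdict came back.

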